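# Two-point check of a reflectance reader with a two-faced standard

## Task

Take the blue-handled standard out of its stand and push it down through the slot of the reader with its white face towards the blue sensor head until the spring plate below is fully down, and keep it there for a second. Then draw it right out of the slot, turn it half round, push it fully down again with its black face towards the sensor head, and finish while holding it there: the spring throws it up if you let go. Leave the green-handled standard, the well plate and the spray bottle where they are.

Things in the scene. Friction and masses are not known exactly. Their poses are not given: they have to be found in the camera images.
- standard: the blue-handled standard, 80 to 170 g, standing upright in its stand: a flat blade 10 mm thick (x), 36 mm wide (y) and 75 mm tall with a square handle 22 x 22 mm on top of it, from 75 to 125 mm above the bottom. The blade's +x face is white, its -x face black; the top of the handle is likewise half white (+x) and half black (-x). Origin: centre of its underside; z up along the handle.
- white_face (a point): point on the standard's white face, 5 mm in +x from its centre plane, 30 mm above its bottom
- black_face (a point): point on the standard's black face, 5 mm in -x from its centre plane, 30 mm above its bottom
- tip (a point): centre of the standard's underside (its lower end)
- reader: the reader, a fixed white case with a blue band, 180 (x) x 240 (y) x 120 mm high. Origin: on the table straight below the middle of the slot. The raised blue sensor head (30 x 80 mm, 10 mm high) lies on its top on the +x side of the slot, near edge 53 mm from the slot's middle; a thin blue line runs from it towards the slot.
- slot (a point): middle of the slot's mouth, in the reader's top 120 mm above the table; axes as the reader's. A grey 45-degree bevel leads from 24 x 50 mm at the mouth to the slot proper, 6 mm down: 12 mm in x by 38 mm in y (2 mm more than the blade each way), straight down for 14 mm; below that the case is hollow.
- plunger (a joint): travel of the spring plate inside the reader, in m: 0 up (its top 50 mm below the slot's mouth), 0.012 fully down on its stop. It takes about 4 N to start and 7 N at the stop, and springs back up. The orange pin on the reader's top near its -y edge, 14 mm high at rest, sinks with it and shows the travel.
- stand_a: fixed aluminium stand of the blue-handled standard, 70 (x) x 90 (y) x 45 mm high, with a pocket 14 x 40 mm and 38 mm deep in which the standard stands on the pocket's floor. Origin: centre of its underside.
- stand_b: the same kind of stand, holding the green-handled standard. The two stands may change places.
- green_standard: a standard of the same shape with a green handle and yellow and red faces, not to be used. Origin: centre of its underside.
- wellplate: grey well plate, 85 (x) x 127 (y) x 14 mm, loose on the table. Origin: centre of its underside.
- spray: white spray bottle, 72 mm wide and 213 mm high, loose on the table. Origin: centre of its underside.

How it is judged:
On the way, in this order (a step that is already met when the one before it is completed fails the run):
1. the standard is down in the slot, white face towards the sensor head, and presses the spring plate at least 9 of its 12 mm down for half a second (value of joint plunger above 0.009 m and z of tip in the frame of slot below -0.055 m and horizontal distance between tip and slot below 0.007 m and x of white_face in the frame of slot above 0.002 m), for 0.5 s.
2. the standard is drawn right out: its lower end is above the slot's mouth, in the gripper (z of tip in the frame of slot above 0.001 m and contact force between the fingers and standard above 1 N), for 0.05 s.
At the end, for the whole second after the job is handed in: The gripper holds the standard still and upright (0.12 rad) in the slot, black face to the sensor head, lower end over 55 mm below the mouth and within 7 mm of the slot's middle, spring plate over 9 mm down; green standard, well plate and spray bottle within 30 mm of their start (value of joint plunger above 0.009 m and z of tip in the frame of slot below -0.055 m and horizontal distance between tip and slot below 0.007 m and x of black_face in the frame of slot above 0.002 m and angle between standard's own z axis and vertical below 0.12 rad and linear speed of standard below 0.02 m/s and contact force between the fingers and standard above 1 N and distance of each of green_standard, wellplate, spray from where it was at the start of the episode below 0.03 m); the arm keeps its last pose, push and grip.
It fails at once if the green-handled standard, well plate or spray bottle is moved more than 30 mm (distance of any of green_standard, wellplate, spray from where it was at the start of the episode above 0.03 m).
It also fails if it takes over 59 s, if anything falls off the work surface, if the arm or the gripper's body presses on something with over 40 N, if the wrist force passes 120 N, or if a joint passes its speed limit or range.

## Robot

A 6-joint arm with a two-finger parallel gripper is mounted at the origin on the work surface. World frame = base frame: x ahead of the robot, y to its left, z up, the work surface at z = 0. Lengths are in m, angles in rad, forces in N, time in s.
With the tool pointing down it reaches from about 0.425 to 0.95 m from the base axis. Payload 3.5 kg.
Tool frame: the origin (TCP) lies on the centre line of the jaws, within the pads' length; the fingertips stand 17 mm ahead of it and the grasp point (between the pads) lies 2 mm behind it; z points along the fingers, y is the line along which they close (so a half turn about z gives the same grasp; the last joint's range is limited). The gripper opens to 85 mm and grips with 20 to 120 N. Pads are 22 mm wide; open, the fingers measure 114 mm over their backs; the gripper's body (76 mm by 85 mm) begins 54 mm behind the grasp point. The pads swing forward as they close: fully open they stand 13 mm farther back than shut.
Start: joints at [1.154, 0.286, 1.577, -0, 1.279, -0.15], TCP at [0.178, 0.651, 0.248] pointing down, gripper open.
Joint ranges: [-2.77, 2.77], [-0.9, 2.22], [0.21, 2.48], [-1.53, 4.67], [0.24, 2.81], [-2.84, 2.84]. Speed limits (rad/s): [2.79, 2.79, 3.14, 3.14, 3.14, 3.14].

## Interface

Orientations are given as a unit quaternion [x, y, z, w].
In Python, from plant import ctrl gives the robot as it stands. The module is installed in compiled form; this text tells all that it offers.
- The arm moves only by the tool drive_tool, never from a script. Its argument "moves" is a list of rows, each a list of 3 entries, a list of its own where there are three numbers: the turn, a rotation vector about the tool's x, y, z in rad, then the shift along the tool's x, y, z in m, then the finger opening in m, from 0 to 0.0854. A call has 1 to 5 rows; each row shifts and turns the commanded pose from where the row before left it, along the tool's axes as they then stand; what a row does not reach is not made up. A row lasts 1/8 s, in which the tool goes at most 62.5 mm and 10.7 degrees, less where a joint would pass 70% of its speed; a pose out of reach is approached as far as the arm can. A call with a gripper value outside its range is refused whole. The fingers move at their own pace and stop on an object; "grip_force" is the grip in N (left out, the last holds). Time passes only in rows, so rows that do not move let the fingers close. It gives the time, the measured TCP pose, the force, the opening and the grip force at its end, in the units of the state.
- ctrl.get_state(): the state, without advancing time (a new reading comes with each control period).
- ctrl.read_camera(name): name is "scene" or "side" or "wrist"; returns a dict with "image" (480x640x3 uint8, red, green, blue), "fx", "fy", "cx", "cy" (pixels), "R" (3x3) and "t" (3): a world point X has camera coordinates R X + t. Camera axes: x right, y down, z forward; pixel columns grow to the right and rows downward; lengths in m; the calibration is good to about 2 mm. The wrist camera is an equidistant fisheye: a pixel r from the principal point sees the ray r / f radians off the axis. A picture is of the moment at which its call begins. There is no depth.
- ctrl.sign_off(): hands the job in; it is judged then, once.
The state is a dict: "time": time; "qpos": joint angles; "dq": joint speeds; "joint_efforts": joint torques, N m; "eef_pos": TCP position; "tcp_rot": TCP orientation; "contact_force": force on the tool from outside, world axes, zero at the start; "wrist_torque": the same for the moment, N m; "opening": opening from 0.0 (shut) to 1.0 (fully open); "finger_force": force on a finger pad.
Only numpy, scipy, OpenCV 4.12 (cv2) and the standard library are available. Lean on these libraries where they do the work, as an engineer would, in place of code of your own. Each camera call takes 0.05 s, during which the arm holds its last target. There are 200 camera calls.

## Working session

There is one attempt and no reset: what is moved stays moved. The work goes in short steps, Python scripts to look and compute and a tool call to move; the robot and the scene stay as the last step left them, time stands still between calls to the robot, and variables do not carry over. Pictures are saved under pics/ and viewed, at most 10 in all, crops included, and the job is handed in when it is done.

Besides the shell and the picture viewer there is one more tool, called after "Emit:" as name(argument=value, ...), one argument or row to a line, values as JSON. drive_tool: Moves the arm, as the interface text tells. Its arguments: {"type":"object","properties":{"moves":{"type":"array","items":{"type":"array"}},"grip_force":{"type":"number"}},"required":["moves"]}

```bash
mkdir -p pics; python3 - <<'E'
from plant import ctrl
import cv2,numpy as np,pickle
s=ctrl.get_state();print(s)
d={n:ctrl.read_camera(n) for n in("scene","side","wrist")}
pickle.dump(d,open("c0.pkl","wb"))
for n in d:
    cv2.imwrite(f"pics/{n}0.png",d[n]["image"][:,:,::-1]);c=d[n]
    print(n,c["fx"],c["cx"],c["cy"],np.round(c["R"],3).tolist(),np.round(c["t"],3).tolist(),np.round(-np.array(c["R"]).T@np.array(c["t"]),3))
E
```

```text
{'time': 0.0, 'qpos': array([ 1.15395327e+00,  2.87154243e-01,  1.57819012e+00, -9.22081831e-06,
        1.27861078e+00, -1.50022891e-01]), 'dq': array([0.00177774, 0.00093211, 0.00151284, 0.00030763, 0.00057417,
       0.00091144]), 'joint_efforts': array([-8.25303905e-04, -4.05984771e+01, -2.92621207e+01, -2.16018643e-04,
        5.91934018e-03, -1.39248954e-05]), 'eef_pos': array([0.17770633, 0.65053913, 0.24694765]), 'tcp_rot': array([ 1.33013274e-01,  9.91113552e-01, -1.13534710e-03, -3.26101211e-04]), 'contact_force': array([ 0.0175584 , -0.10478878,  0.03375057]), 'wrist_torque': array([0.03908918, 0.01797351, 0.0235622 ]), 'finger_force': 0.0, 'opening': 1.0031636445449439}
scene 542.1230848007768 320.753144935676 243.45728326739984 [[-0.857, 0.515, 0.008], [0.395, 0.667, -0.631], [-0.33, -0.538, -0.776]] [0.47, -0.279, 1.404] [0.977 0.7   0.909]
side 588.0530635770323 316.11299631103515 252.20645518261688 [[0.798, -0.602, 0.017], [-0.324, -0.453, -0.831], [0.508, 0.657, -0.556]] [-0.42, 0.365, 0.84] [ 0.026 -0.64   0.778]
wrist 371.64829954431775 321.22946204591756 240.16596453225108 [[0.264, 0.965, -0.002], [0.921, -0.251, 0.296], [0.285, -0.08, -0.955]] [-0.672, -0.039, 0.379] [0.105 0.669 0.372]
```

View pics/scene0.png

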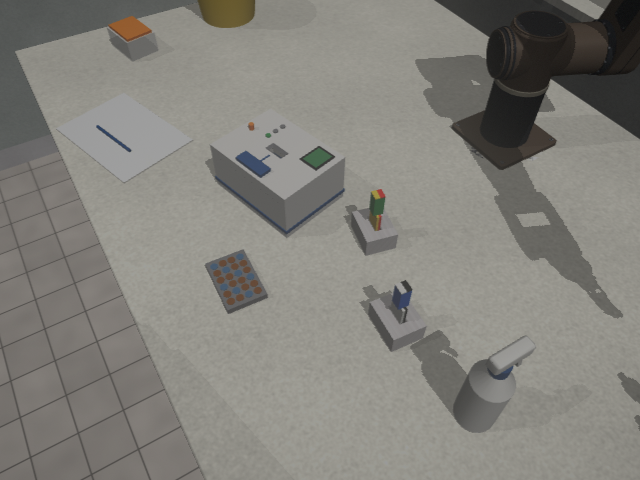

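View pics/side0.png

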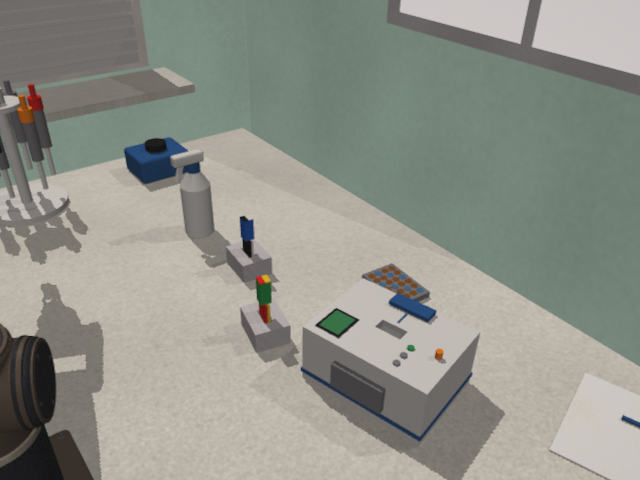

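View pics/wrist0.png

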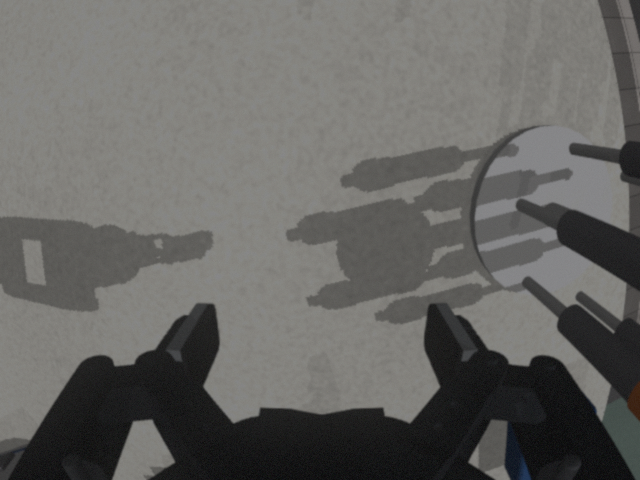

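The scene view shows the reader with the sensor head at (253,163), slot (277,150), pin (251,126) and green standard (377,208). The blue standard is at (402,297), the well plate at (236,280) and the spray bottle at (485,395). The side view agrees: blue handle (247,229), slot (391,328), head (412,307). The wrist view shows only a pipette stand near the arm, which I need to avoid.

```bash
cat > h.py <<'E'
import cv2,numpy as np
def ray(c,u,v):
    R=np.array(c["R"]);t=np.array(c["t"]);
    d=np.array([(u-c["cx"])/c["fx"],(v-c["cy"])/c["fy"],1.])
    return -R.T@t,R.T@d
def plane(c,u,v,z):
    o,d=ray(c,u,v);return o+d*(z-o[2])/d[2]
def tri(c1,p1,c2,p2):
    A=[];b=[]
    for c,p in((c1,p1),(c2,p2)):
        o,d=ray(c,*p);d/=np.linalg.norm(d);M=np.eye(3)-np.outer(d,d);A.append(M);b.append(M@o)
    return np.linalg.lstsq(np.vstack(A),np.hstack(b),rcond=None)[0]
def blobs(m,roi,amin=15):
    x0,y0,x1,y1=roi;k=np.zeros(m.shape,np.uint8);k[y0:y1,x0:x1]=m[y0:y1,x0:x1]
    n,l,s,c=cv2.connectedComponentsWithStats(k.astype(np.uint8),connectivity=8)
    return [(s[i,4],c[i].round(1),(l==i).astype(np.uint8)) for i in range(1,n) if s[i,4]>=amin]
def rect(mask):
    cs,_=cv2.findContours(mask,cv2.RETR_EXTERNAL,cv2.CHAIN_APPROX_NONE);return max(cs,key=cv2.contourArea)[:,0,:].astype(float)
E
python3 - <<'E'
from h import *;import pickle
d=pickle.load(open("c0.pkl","rb"))
roi={"scene":dict(head=(225,140,275,185),hand=(385,275,420,315),pin=(240,118,262,135)),"side":dict(head=(380,290,445,325),hand=(235,212,262,245),pin=(428,342,450,365))}
for n in("scene","side"):
    c=d[n];im=c["image"].astype(int);r,g,b=im[...,0],im[...,1],im[...,2]
    for k,z in(("head",.13),("hand",.11),("pin",.134)):
        m=(b>r+25)&(b>g+12) if k!="pin" else (r>b+60)
        for a,ce,mk in blobs(m,roi[n][k]):
            print(n,k,a,ce,plane(c,*ce,z).round(4))
            if k=="head":
                pts=np.array([plane(c,*p,z)[:2] for p in rect(mk)],np.float32);print("  rect",cv2.minAreaRect(pts))
S,T=d["scene"]["image"],d["side"]["image"]
def crop(I,x,y,w,h,f): return cv2.resize(I[y:y+h,x:x+w],(400,300),interpolation=cv2.INTER_CUBIC)
M=np.vstack([np.hstack([crop(S,360,265,80,60*1,5)[:300],crop(S,237,120,80,60,5)]),np.hstack([crop(T,207,205,80,60,5),crop(T,350,298,80,60,5)])])
M=np.clip(M.astype(float)*1.3,0,255).astype(np.uint8)
cv2.imwrite("pics/m1.png",M[:,:,::-1])
E
```

```text
scene head 371 [253.2 162.5] [ 0.6542 -0.1014  0.13  ]
  rect ((0.6428486704826355, -0.10553161799907684), (0.054515860974788666, 0.0794813483953476), 14.149128913879395)
scene hand 142 [404.4 299.7] [0.5759 0.3294 0.11  ]
scene pin 24 [251.2 124.8] [ 0.6043 -0.2106  0.134 ]
side head 611 [412.2 306.7] [ 0.6518 -0.1085  0.13  ]
  rect ((0.6520749926567078, -0.10711608082056046), (0.03791709616780281, 0.08118890970945358), 15.033658981323242)
side head 25 [402. 318.] [ 0.616  -0.1201  0.13  ]
  rect ((0.6160876750946045, -0.12008702754974365), (0.02680761180818081, 0.002698636380955577), 15.709473609924316)
side hand 252 [246.6 229.8] [0.5669 0.306  0.11  ]
side pin 73 [438.8 353.8] [ 0.5986 -0.2204  0.134 ]
```

View pics/m1.png

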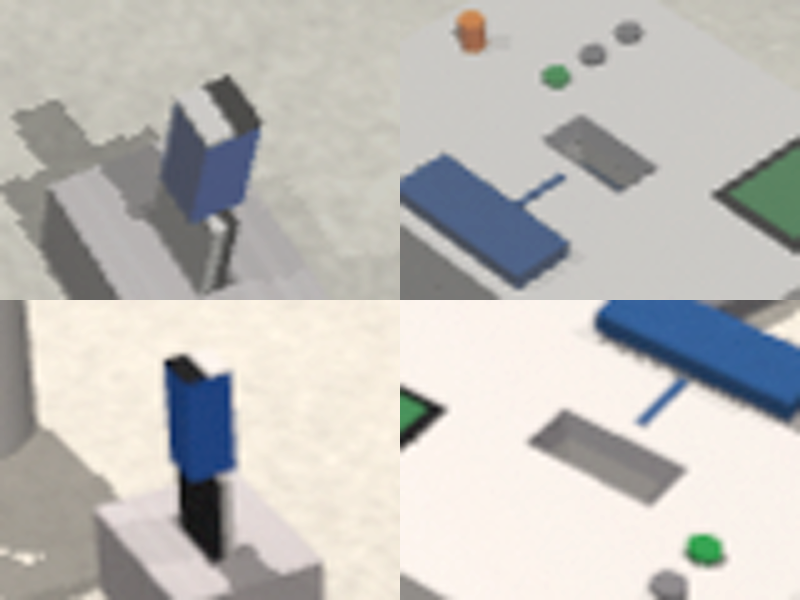

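The crops (5x) show the handle top with its white half towards the sensor-head side. They also show clean slot-mouth corners in both views, so I compute from those.

```bash
python3 - <<'E'
from h import *;import pickle
d=pickle.load(open("c0.pkl","rb"));S,T=d["scene"],d["side"]
f=lambda L,ox,oy,sx,sy:[((x-sx+.5)/5-.5+ox,(y-sy+.5)/5-.5+oy) for x,y in L]
def rep(n,P):
    P=np.array(P);r=cv2.minAreaRect(P[:,:2].astype(np.float32));print(n,P.mean(0).round(4),"sides",np.linalg.norm(np.roll(P,-1,0)-P,axis=1).round(4),"ang",np.degrees(np.arctan2(*(np.roll(P,-1,0)-P)[:,[1,0]].T)).round(1))
ss=f([(544,138),(582,115),(657,166),(622,190)],237,120,400,0)
ts=f([(687,468),(650,505),(528,442),(565,408)],350,298,400,300)
rep("slot scene",[plane(S,*p,.12) for p in ss]);rep("slot side",[plane(T,*p,.12) for p in ts])
print("tri",tri(S,np.mean(ss,0),T,np.mean(ts,0)).round(4))
hs=f([(177,97),(228,77),(260,122),(207,147)],360,265,0,0)
rep("handle scene",[plane(S,*p,.132) for p in hs])
ht=f([(165,362),(232,374)],207,205,0,300)
for p in ht: print("side corner",plane(T,*p,.132).round(4))
print("diag mid side",plane(T,*np.mean(ht,0),.132).round(4))
# pin and stand: pin tri ; stand-a top mask corners
print("pin",tri(S,(251.2,124.8),T,(438.8,353.8)).round(4),"head",tri(S,(253.2,162.5),T,(412.2,306.7)).round(4))
# white/black line on top, scene
q=f([(203,88),(235,134)],360,265,0,0);a,b=[plane(S,*p,.132) for p in q];print("w/b line ang",np.degrees(np.arctan2(*(b-a)[[1,0]])).round(1))
# spray, green
print("green",plane(S,378,193,.132).round(3),"spray top",plane(S,512,355,.2).round(3),tri(S,(512,355),T,(187,158)).round(3),"well",plane(S,236,280,.014).round(3))
E
```

```text
slot scene [ 0.5879 -0.1214  0.12  ] sides [0.0221 0.0479 0.0212 0.0489] ang [-166.6  104.9   16.   -74.1]
slot side [ 0.5905 -0.1213  0.12  ] sides [0.0237 0.0488 0.023  0.0487] ang [-165.3  103.8   14.6  -75.4]
tri [ 0.5889 -0.1216  0.1206]
handle scene [0.5727 0.3169 0.132 ] sides [0.0205 0.0211 0.022  0.0225] ang [173.8  84.9  -2.6 -98.8]
side corner [0.5644 0.3286 0.132 ]
side corner [0.5825 0.3033 0.132 ]
diag mid side [0.5734 0.3159 0.132 ]
pin [ 0.6023 -0.217   0.1291] head [ 0.6536 -0.1055  0.1269]
w/b line ang 84.6
green [0.48  0.108 0.132] spray top [0.544 0.528 0.2  ] [0.546 0.527 0.201] well [0.791 0.073 0.014]
```

Measured:
- **Slot:** (0.589, -0.1215), with the reader yawed about 15°.
- **Blue standard:** (0.573, 0.3165), yawed about -6.5°, top at z = 0.132. The sizes match the given ones.

I'll grip along the standard's y (tool y at 83.5°). That leaves j6 room for both insertions.

Emit:
drive_tool(
  moves=[
    [[0, 0, -0.154], [0, 0, 0], 0.0854],
    [[0, 0, 0], [-0.048, -0.032, 0], 0.0854],
    [[0, 0, 0], [-0.048, -0.032, 0], 0.0854],
    [[0, 0, 0], [-0.048, -0.032, 0], 0.0854],
    [[0, 0, 0], [-0.048, -0.032, 0], 0.0854],
  ],
)

```text
time: 0.78
eef_pos: [0.3553, 0.5009, 0.248]
tcp_rot: [0.056, 0.998, -0.0, -0.0]
contact_force: [1.4, -0.2, -0.5]
opening: 1.001
finger_force: 0.0
```

Emit:
drive_tool(
  moves=[
    [[0, 0, 0], [-0.048, -0.032, 0], 0.0854],
    [[0, 0, 0], [-0.048, -0.032, 0], 0.0854],
    [[0, 0, 0], [-0.048, -0.032, 0], 0.0854],
    [[0, 0, 0], [-0.048, -0.032, 0], 0.0854],
    [[0, 0, 0], [0, 0, 0], 0.0854],
  ],
)

```text
time: 1.4
eef_pos: [0.5333, 0.3505, 0.2477]
tcp_rot: [0.059, 0.998, -0.0, -0.0]
contact_force: [-1.0, -0.4, -0.1]
opening: 1.001
finger_force: 0.0
```

```bash
cat >> h.py <<'E'
def togo(s,p,thy):
    from scipy.spatial.transform import Rotation as Ro
    R=Ro.from_quat(s["tcp_rot"]);y=R.as_matrix()[:,1];th=np.degrees(np.arctan2(y[1],y[0]))
    t=np.radians(thy);G=np.array([[-np.sin(t),np.cos(t),0],[np.cos(t),np.sin(t),0],[0,0,-1.]]).T
    print("pos",s["eef_pos"].round(4),"thy",th.round(2),"z axis",R.as_matrix()[:,2].round(4),"t",s["time"],"j",s["qpos"].round(2))
    print("rotvec(tool) left",(R.inv()*Ro.from_matrix(G)).as_rotvec().round(4),"shift now-axes",(R.as_matrix().T@(np.array(p)-s["eef_pos"])).round(4),"shift after turn",(G.T@(np.array(p)-s["eef_pos"])).round(4))
E
python3 - <<'E'
from h import *;from plant import ctrl
c=ctrl.read_camera("wrist");cv2.imwrite("pics/w1.png",c["image"][:,:,::-1])
togo(ctrl.get_state(),[.573,.3165,.108],83.5)
# project handle top corners/centre for check
R,t=np.array(c["R"]),np.array(c["t"])
X=R@np.array([.573,.3165,.132])+t;r=np.hypot(X[0],X[1]);a=np.arctan2(r,X[2])
print("expected top centre px",c["cx"]+c["fx"]*a*X[0]/r,c["cy"]+c["fx"]*a*X[1]/r)
E
```

```text
pos [0.5317 0.352  0.2477] thy 83.34 z axis [-1.2e-03 -2.0e-04 -1.0e+00] t 1.45 j [ 0.43  0.21  1.67  0.    1.26 -1.03]
rotvec(tool) left [-0.0003 -0.0012 -0.0028] shift now-axes [-0.0453 -0.0304  0.1397] shift after turn [-0.0451 -0.0306  0.1397]
expected top centre px 283.309960728529 298.46199207644185
```

View pics/w1.png

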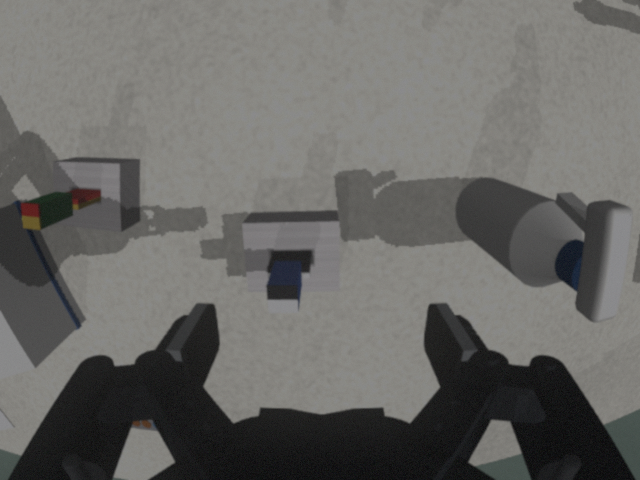

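The handle top appears at about (283.5, 298) with its edges square to the gripper. The prediction was (283.3, 298.5), so the pose is confirmed. I descend, grip at 60 N and lift.

Emit:
drive_tool(
  moves=[
    [[0, 0, -0.003], [-0.045, -0.03, 0.02], 0.0854],
    [[0, 0, 0], [0, 0, 0.05], 0.0854],
    [[0, 0, 0], [0, 0, 0.045], 0.0854],
    [[0, 0, 0], [0, 0, 0.025], 0.0854],
    [[0, 0, 0], [0, 0, 0], 0.0854],
  ],
  grip_force=60,
)

```text
time: 2.08
eef_pos: [0.5689, 0.3192, 0.1051]
tcp_rot: [0.054, 0.999, -0.001, -0.003]
contact_force: [-0.1, 0.2, -0.2]
opening: 0.998
finger_force: 0.0
```

```bash
python3 - <<'E'
from h import *;from plant import ctrl
togo(ctrl.get_state(),[.573,.3165,.108],83.5)
E
```

```text
pos [0.5689 0.3192 0.1051] thy 83.81 z axis [-0.0065 -0.0021 -1.    ] t 2.075 j [ 0.36  0.39  1.73  0.    1.03 -1.11]
rotvec(tool) left [-0.0028 -0.0062  0.0054] shift now-axes [-0.0043 -0.0022 -0.003 ] shift after turn [-0.0043 -0.0022 -0.0029]
```

Emit:
drive_tool(
  moves=[
    [[0, 0, 0], [0, 0, 0], 0.0854],
    [[0, 0, 0], [0, 0, 0], 0.0854],
    [[0, 0, 0], [0, 0, 0], 0.0854],
  ],
)

```text
time: 2.45
eef_pos: [0.5727, 0.3191, 0.1101]
tcp_rot: [0.055, 0.998, 0.001, 0.001]
contact_force: [0.7, -0.5, 0.5]
opening: 0.998
finger_force: 0.0
```

```bash
python3 - <<'E'
from h import *;from plant import ctrl
togo(ctrl.get_state(),[.573,.3165,.108],83.5)
E
```

```text
pos [0.5727 0.3191 0.1101] thy 83.72 z axis [ 0.0026  0.001  -1.    ] t 2.45 j [ 0.35  0.38  1.72  0.    1.03 -1.11]
rotvec(tool) left [0.0013 0.0025 0.0038] shift now-axes [-0.0006 -0.0025  0.002 ] shift after turn [-0.0006 -0.0025  0.0021]
```

Emit:
drive_tool(
  moves=[
    [[0, 0, 0], [0, -0.0025, 0.001], 0.0854],
    [[0, 0, 0], [0, 0, 0], 0.05],
    [[0, 0, 0], [0, 0, 0], 0.015],
    [[0, 0, 0], [0, 0, 0], 0.015],
    [[0, 0, 0], [0, 0, 0], 0.015],
  ],
  grip_force=60,
)

```text
time: 3.08
eef_pos: [0.5717, 0.3161, 0.1073]
tcp_rot: [0.055, 0.998, -0.0, -0.0]
contact_force: [-1.2, -0.7, 0.6]
opening: 0.25
finger_force: 60.7
```

Emit:
drive_tool(
  moves=[
    [[0, 0, 0], [0, 0, 0], 0.015],
    [[0, 0, 0], [0, 0, 0], 0.015],
    [[0, 0, 0], [0, 0, -0.004], 0.015],
    [[0, 0, 0], [0, 0, 0], 0.015],
  ],
)

```text
time: 3.58
eef_pos: [0.5719, 0.3162, 0.1116]
tcp_rot: [0.055, 0.998, 0.0, 0.0]
contact_force: [0.5, 0.7, -1.1]
opening: 0.248
finger_force: 60.5
```

```bash
python3 - <<'E'
from h import *;from plant import ctrl
s=ctrl.get_state();togo(s,[.573,.3165,.108],83.5);print(s["opening"],s["finger_force"],s["contact_force"])
E
```

```text
pos [0.5719 0.3162 0.1116] thy 83.71 z axis [ 5.e-04  2.e-04 -1.e+00] t 3.575 j [ 0.35  0.38  1.73  0.    1.04 -1.11]
rotvec(tool) left [0.0003 0.0005 0.0036] shift now-axes [-0.0011  0.0004  0.0036] shift after turn [-0.0011  0.0004  0.0036]
0.2479297252231085 60.53155303001404 [ 0.45610101  0.7453902  -1.13284799]
```

Gripped: the opening reads about 21 mm and the force 60 N. Lift and turn.

Emit:
drive_tool(
  moves=[
    [[0, 0, 0], [0, 0, -0.045], 0.015],
    [[0, 0, 0], [0, 0, -0.055], 0.015],
    [[0, 0, 0], [0, 0, -0.05], 0.015],
    [[0, 0, -0.18], [0, 0, 0], 0.015],
    [[0, 0, -0.18], [0, 0, 0], 0.015],
  ],
)

```text
time: 4.2
eef_pos: [0.572, 0.3163, 0.2625]
tcp_rot: [-0.128, 0.992, 0.0, 0.001]
contact_force: [0.3, 0.0, -2.5]
opening: 0.251
finger_force: 60.8
```

```bash
python3 - <<'E'
from h import *;from plant import ctrl
s=ctrl.get_state();togo(s,[.589,-.1215,.26],105);print(s["opening"],s["finger_force"],s["contact_force"])
E
```

```text
pos [0.572  0.3163 0.2625] thy 104.68 z axis [ 1.9e-03  7.0e-04 -1.0e+00] t 4.2 j [ 0.35  0.23  1.62  0.    1.29 -1.48]
rotvec(tool) left [ 0.0002  0.002  -0.0056] shift now-axes [ 0.0944 -0.4278  0.0023] shift after turn [ 0.0968 -0.4273  0.0025]
0.25094085289372875 60.793315172195435 [ 0.29821039  0.03632718 -2.52732337]
```

Emit:
drive_tool(
  moves=[
    [[0, 0, 0], [0.01, -0.047, 0], 0.015],
    [[0, 0, 0], [0.012, -0.056, 0], 0.015],
    [[0, 0, 0], [0.012, -0.056, 0], 0.015],
    [[0, 0, 0], [0.012, -0.056, 0], 0.015],
    [[0, 0, 0], [0.012, -0.056, 0], 0.015],
  ],
)

```text
time: 4.82
eef_pos: [0.5823, 0.0375, 0.2613]
tcp_rot: [-0.125, 0.992, -0.0, 0.0]
contact_force: [1.2, -0.9, -1.1]
opening: 0.247
finger_force: 60.9
```

Emit:
drive_tool(
  moves=[
    [[0, 0, 0], [0.012, -0.056, 0], 0.015],
    [[0, 0, 0], [0.012, -0.056, 0], 0.015],
    [[0, 0, 0], [0.01, -0.03, 0], 0.015],
    [[0, 0, 0], [0.004, -0.014, 0], 0.015],
    [[0, 0, 0], [0, 0, 0], 0.015],
  ],
)

```text
time: 5.45
eef_pos: [0.5844, -0.1215, 0.2611]
tcp_rot: [-0.124, 0.992, 0.0, -0.0]
contact_force: [-0.7, 0.1, -1.9]
opening: 0.247
finger_force: 60.8
```

Emit:
drive_tool(
  moves=[
    [[0, 0, 0], [0, 0, 0], 0.015],
    [[0, 0, 0], [0, 0, 0], 0.015],
  ],
)

```text
time: 5.7
eef_pos: [0.5846, -0.12, 0.2613]
tcp_rot: [-0.126, 0.992, 0.0, 0.0]
contact_force: [-0.6, 0.1, -1.4]
opening: 0.247
finger_force: 60.8
```

```bash
python3 - <<'E'
from h import *;from plant import ctrl;import pickle
s=ctrl.get_state();togo(s,[.589,-.1215,.2],105);print(s["opening"],s["finger_force"],s["contact_force"])
d={n:ctrl.read_camera(n) for n in("scene","side")};pickle.dump(d,open("c1.pkl","wb"))
q=[]
for n in d:
    c=d[n];p=s["eef_pos"]-[0,0,.05];X=np.array(c["R"])@p+c["t"];u,v=int(c["cx"]+c["fx"]*X[0]/X[2]),int(c["cy"]+c["fy"]*X[1]/X[2])
    print(n,u-40,v-60);q.append(cv2.resize(c["image"][v-60:v+60,u-40:u+40],(400,600),interpolation=cv2.INTER_CUBIC))
cv2.imwrite("pics/m2.png",np.hstack(q)[:,:,::-1])
E
```

```text
pos [ 0.5846 -0.12    0.2613] thy 104.44 z axis [ 0.e+00  2.e-04 -1.e+00] t 5.7 j [-0.37  0.11  1.76  0.    1.27 -2.2 ]
rotvec(tool) left [ 0.0002  0.0001 -0.0098] shift now-axes [-0.0039 -0.0026  0.0613] shift after turn [-0.0039 -0.0026  0.0613]
0.2473006691739363 60.805124044418335 [-0.59863965  0.14238594 -1.38924549]
scene 236 55
side 352 226
```

View pics/m2.png

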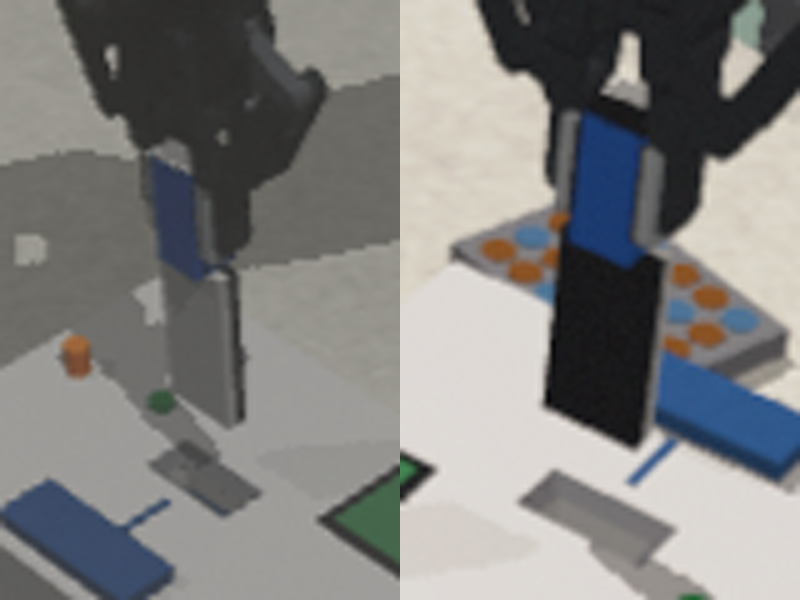

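The standard hangs upright, white face towards the sensor head and black face towards the side camera. Its bottom corners are at scene crop (168,378), (230,427), (243,420) and side crop (543,405), (638,450), (655,438).

```bash
python3 - <<'E'
from h import *;import pickle
d=pickle.load(open("c1.pkl","rb"));S,T=d["scene"],d["side"]
s=lambda x,y:((x+.5)/5-.5+236,(y+.5)/5-.5+55)
t=lambda x,y:((x-400+.5)/5-.5+352,(y+.5)/5-.5+226)
A=tri(S,s(168,378),T,t(655,438));B=tri(S,s(243,420),T,t(543,405));print("+x-y",A.round(4),"-x+y",B.round(4),"tip",((A+B)/2).round(4),"diag",np.linalg.norm(A-B))
z=(A+B)[2]/2
for n,z in(("tri z",z),("z.161",.161)):
  P=[plane(S,*s(*q),z) for q in((168,378),(230,427),(243,420))];Q=[plane(T,*t(*q),z) for q in((543,405),(638,450),(655,438))]
  print(n,"scene c",((P[0]+P[2])/2).round(4),"wid",np.linalg.norm(P[0]-P[1]).round(4),"yaw",np.degrees(np.arctan2(*(P[1]-P[0])[[1,0]]))-90,"side c",((Q[0]+Q[2])/2).round(4),"wid",np.linalg.norm(Q[0]-Q[1]).round(4),"yaw",np.degrees(np.arctan2(*(Q[0]-Q[1])[[1,0]]))-90)
a=[s(*q) for q in((149,464),(186,440),(261,492),(224,516))];b=[t(*q) for q in((518,503),(555,470),(677,530),(640,567))]
for c,L in((S,a),(T,b)):
  P=np.array([plane(c,*q,.12) for q in L]);print("slot",P.mean(0).round(4),np.degrees(np.arctan2(*(P[2]-P[1])[[1,0]])))
E
```

```text
+x-y [ 0.5939 -0.1394  0.1643] -x+y [ 0.5781 -0.1026  0.1613] tip [ 0.586  -0.121   0.1628] diag 0.040193763975547234
tri z scene c [ 0.5859 -0.1209  0.1628] wid 0.0422 yaw 10.357191949190124 side c [ 0.5862 -0.1211  0.1628] wid 0.0366 yaw 15.045892315319861
z.161 scene c [ 0.5849 -0.1229  0.161 ] wid 0.0423 yaw 10.357191949189996 side c [ 0.5879 -0.1196  0.161 ] wid 0.0367 yaw 15.04589231531979
slot [ 0.5886 -0.1213  0.12  ] 104.36065232190936
slot [ 0.5899 -0.1219  0.12  ] -75.33891563866642
```

Emit:
drive_tool(
  moves=[
    [[0, 0, -0.006], [-0.0027, -0.0012, 0], 0.015],
    [[0, 0, 0], [0, 0, 0.015], 0.015],
    [[0, 0, 0], [0, 0, 0.015], 0.015],
    [[0, 0, 0], [0, 0, 0.008], 0.015],
    [[0, 0, 0], [0, 0, 0], 0.015],
  ],
)

```text
time: 6.42
eef_pos: [0.5867, -0.1216, 0.2216]
tcp_rot: [-0.128, 0.992, 0.001, -0.001]
contact_force: [-0.6, 0.6, -1.5]
opening: 0.245
finger_force: 60.8
```

Emit:
drive_tool(
  moves=[
    [[0, 0, 0], [0, 0, 0], 0.015],
    [[0, 0, 0], [0, 0, 0.003], 0.015],
    [[0, 0, 0], [0, 0, 0.003], 0.015],
    [[0, 0, 0], [0, 0, 0.002], 0.015],
    [[0, 0, 0], [0, 0, 0], 0.015],
  ],
)

```text
time: 7.05
eef_pos: [0.5872, -0.1217, 0.215]
tcp_rot: [-0.128, 0.992, 0.0, -0.0]
contact_force: [-0.7, -0.1, -0.7]
opening: 0.251
finger_force: 60.8
```

```bash
python3 - <<'E'
from h import *;from plant import ctrl
s=ctrl.get_state();togo(s,[.5875,-.121,.158],104.8);print(s["finger_force"],s["contact_force"],s["wrist_torque"])
E
```

```text
pos [ 0.5872 -0.1217  0.215 ] thy 104.68 z axis [-5.e-04  2.e-04 -1.e+00] t 7.05 j [-0.37  0.15  1.8  -0.    1.19 -2.2 ]
rotvec(tool) left [ 0.0003 -0.0004 -0.0021] shift now-axes [-0.0005  0.0006  0.057 ] shift after turn [-0.0005  0.0006  0.057 ]
60.81235885620117 [-0.69900839 -0.08484813 -0.72981591] [-0.01892254  0.01978836  0.01172982]
```

Tip is at the start of the slot proper with no side load. Step down and watch the force.

Emit:
drive_tool(
  moves=[
    [[0, 0, 0], [0, 0, 0.003], 0.015],
    [[0, 0, 0], [0, 0, 0.003], 0.015],
    [[0, 0, 0], [0, 0, 0.003], 0.015],
    [[0, 0, 0], [0, 0, 0], 0.015],
  ],
)

```text
time: 7.55
eef_pos: [0.5871, -0.1217, 0.2058]
tcp_rot: [-0.128, 0.992, 0.0, -0.0]
contact_force: [-0.0, -0.4, -0.7]
opening: 0.249
finger_force: 60.8
```

```bash
python3 - <<'E'
from h import *;from plant import ctrl
s=ctrl.get_state();togo(s,[.5875,-.121,.158],104.8);print(s["finger_force"],s["contact_force"],s["wrist_torque"])
E
```

```text
pos [ 0.5871 -0.1217  0.2058] thy 104.68 z axis [-9.e-04  3.e-04 -1.e+00] t 7.55 j [-0.37  0.16  1.81 -0.    1.18 -2.2 ]
rotvec(tool) left [ 0.0005 -0.0008 -0.0021] shift now-axes [-0.0006  0.0006  0.0478] shift after turn [-0.0005  0.0006  0.0478]
60.813002586364746 [-0.00264085 -0.44356248 -0.74147162] [ 0.02539196 -0.05304399  0.06618642]
```

It entered cleanly (tip z about 0.1055). Continue to the plate.

Emit:
drive_tool(
  moves=[
    [[0, 0, 0], [0, 0, 0.008], 0.015],
    [[0, 0, 0], [0, 0, 0.01], 0.015],
    [[0, 0, 0], [0, 0, 0.01], 0.015],
    [[0, 0, 0], [0, 0, 0.006], 0.015],
    [[0, 0, 0], [0, 0, 0], 0.015],
  ],
)

```text
time: 8.18
eef_pos: [0.587, -0.1217, 0.1715]
tcp_rot: [-0.128, 0.992, 0.0, -0.001]
contact_force: [1.3, 0.4, -1.0]
opening: 0.251
finger_force: 60.8
```

Emit:
drive_tool(
  moves=[
    [[0, 0, 0], [0, 0, 0.004], 0.015],
    [[0, 0, 0], [0, 0, 0.004], 0.015],
    [[0, 0, 0], [0, 0, 0.003], 0.015],
    [[0, 0, 0], [0, 0, 0], 0.015],
    [[0, 0, 0], [0, 0, 0], 0.015],
  ],
)

```text
time: 8.8
eef_pos: [0.5878, -0.122, 0.162]
tcp_rot: [-0.128, 0.992, -0.0, 0.001]
contact_force: [0.1, 1.1, 4.3]
opening: 0.251
finger_force: 61.6
```

```bash
cat > look.py <<'E'
from h import *;from plant import ctrl
s=ctrl.get_state();togo(s,[.5875,-.121,.158],104.8);print(s["finger_force"],s["contact_force"].round(2),s["wrist_torque"].round(2))
for n,roi in(("scene",(240,115,265,138)),("side",(426,338,452,368))):
    im=ctrl.read_camera(n)["image"].astype(int)
    for a,ce,mk in blobs(im[...,0]>im[...,2]+60,roi,4): print(n,"pin",a,ce,"rows",np.where(mk.any(1))[0][[0,-1]])
E
python3 look.py; python3 - <<'E'
from h import *;import pickle
d=pickle.load(open("c0.pkl","rb"))
for n,roi in(("scene",(240,115,265,138)),("side",(426,338,452,368))):
    im=d[n]["image"].astype(int)
    for a,ce,mk in blobs(im[...,0]>im[...,2]+60,roi,4): print("ref",n,a,ce,"rows",np.where(mk.any(1))[0][[0,-1]])
E
```

```text
pos [ 0.5878 -0.122   0.162 ] thy 104.68 z axis [ 1.4e-03 -6.0e-04 -1.0e+00] t 8.8 j [-0.37  0.21  1.84 -0.    1.1  -2.2 ]
rotvec(tool) left [-0.0009  0.0012 -0.0021] shift now-axes [0.0001 0.001  0.004 ] shift after turn [0.    0.001 0.004]
61.607218980789185 [0.14 1.08 4.34] [ 0.05  0.09 -0.02]
scene pin 8 [251.  126.5] rows [126 127]
side pin 46 [438.2 355.9] rows [353 359]
ref scene 24 [251.2 124.8] rows [122 129]
ref side 73 [438.8 353.8] rows [349 359]
```

Emit:
drive_tool(
  moves=[
    [[0, 0, 0], [0, 0, 0.003], 0.015],
    [[0, 0, 0], [0, 0, 0.002], 0.015],
    [[0, 0, 0], [0, 0, 0.001], 0.015],
    [[0, 0, 0], [0, 0, 0], 0.015],
    [[0, 0, 0], [0, 0, 0], 0.015],
  ],
)

```text
time: 9.52
eef_pos: [0.5881, -0.122, 0.1582]
tcp_rot: [-0.128, 0.992, -0.0, 0.001]
contact_force: [-3.4, 2.2, 13.1]
opening: 0.251
finger_force: 62.9
```

```bash
python3 look.py
```

```text
pos [ 0.5881 -0.122   0.1582] thy 104.69 z axis [ 1.3e-03 -5.0e-04 -1.0e+00] t 9.525 j [-0.37  0.21  1.84 -0.    1.09 -2.2 ]
rotvec(tool) left [-0.0008  0.0011 -0.0019] shift now-axes [0.0003 0.0011 0.0002] shift after turn [0.0003 0.0011 0.0002]
62.85287618637085 [-3.41  2.18 13.09] [ 0.3   0.79 -0.02]
scene pin 9 [251.4 127.7] rows [127 129]
side pin 37 [437.9 356.6] rows [354 359]
```

13 N at the expected depth means the plate is on its stop. Hold over a second, then draw out.

Emit:
drive_tool(
  moves=[
    [[0, 0, 0], [0, 0, 0], 0.015],
    [[0, 0, 0], [0, 0, 0], 0.015],
    [[0, 0, 0], [0, 0, 0], 0.015],
    [[0, 0, 0], [0, 0, 0], 0.015],
    [[0, 0, 0], [0, 0, 0], 0.015],
  ],
)

```text
time: 10.25
eef_pos: [0.5881, -0.122, 0.1582]
tcp_rot: [-0.128, 0.992, -0.0, 0.001]
contact_force: [-2.8, 1.7, 12.9]
opening: 0.25
finger_force: 62.9
```

Emit:
drive_tool(
  moves=[
    [[0, 0, 0], [0, 0, 0], 0.015],
    [[0, 0, 0], [0, 0, 0], 0.015],
    [[0, 0, 0], [0, 0, 0], 0.015],
    [[0, 0, 0], [0, 0, 0], 0.015],
    [[0, 0, 0], [0, 0, 0], 0.015],
  ],
)

```text
time: 10.88
eef_pos: [0.5881, -0.122, 0.1582]
tcp_rot: [-0.128, 0.992, -0.0, 0.001]
contact_force: [-3.0, 1.4, 14.2]
opening: 0.253
finger_force: 62.9
```

Emit:
drive_tool(
  moves=[
    [[0, 0, 0], [0, 0, -0.015], 0.015],
    [[0, 0, 0], [0, 0, -0.02], 0.015],
    [[0, 0, 0], [0, 0, -0.025], 0.015],
    [[0, 0, 0], [0, 0, -0.03], 0.015],
    [[0, 0, 0], [0, 0, -0.01], 0.015],
  ],
)

```text
time: 11.5
eef_pos: [0.5877, -0.1219, 0.2571]
tcp_rot: [-0.128, 0.992, -0.0, 0.001]
contact_force: [-0.3, -0.8, -1.3]
opening: 0.247
finger_force: 60.8
```

```bash
python3 look.py
```

```text
pos [ 0.5877 -0.1219  0.2571] thy 104.68 z axis [ 1.7e-03 -8.0e-04 -1.0e+00] t 11.5 j [-0.37  0.12  1.76 -0.    1.27 -2.2 ]
rotvec(tool) left [-0.0012  0.0015 -0.0021] shift now-axes [0.0001 0.0011 0.0991] shift after turn [-0.0001  0.001   0.0991]
60.82573056221008 [-0.33 -0.8  -1.33] [-0.01 -0.04 -0.02]
scene pin 26 [251.  125.4] rows [122 129]
side pin 77 [438.7 353.7] rows [348 359]
```

The plunger sprang back and the standard is out at tip z about 0.157. Now the half turn: j6 goes from -2.2 to about +0.94.

Emit:
drive_tool(
  moves=[
    [[0, 0, 0.185], [0, 0, 0], 0.015],
    [[0, 0, 0.185], [0, 0, 0], 0.015],
    [[0, 0, 0.185], [0, 0, 0], 0.015],
    [[0, 0, 0.185], [0, 0, 0], 0.015],
    [[0, 0, 0.185], [0, 0, 0], 0.015],
  ],
)

```text
time: 12.22
eef_pos: [0.5863, -0.1214, 0.2528]
tcp_rot: [0.331, 0.944, 0.0, -0.002]
contact_force: [0.9, 0.0, -1.1]
opening: 0.251
finger_force: 60.9
```

Emit:
drive_tool(
  moves=[
    [[0, 0, 0.185], [0, 0, 0], 0.015],
    [[0, 0, 0.185], [0, 0, 0], 0.015],
    [[0, 0, 0.185], [0, 0, 0], 0.015],
    [[0, 0, 0.185], [0, 0, 0], 0.015],
    [[0, 0, 0.185], [0, 0, 0], 0.015],
  ],
)

```text
time: 12.85
eef_pos: [0.5863, -0.1214, 0.2527]
tcp_rot: [0.717, 0.697, -0.001, -0.002]
contact_force: [-0.3, -0.0, -0.9]
opening: 0.248
finger_force: 60.9
```

Emit:
drive_tool(
  moves=[
    [[0, 0, 0.185], [0, 0, 0], 0.015],
    [[0, 0, 0.185], [0, 0, 0], 0.015],
    [[0, 0, 0.185], [0, 0, 0], 0.015],
    [[0, 0, 0.185], [0, 0, 0], 0.015],
    [[0, 0, 0.185], [0, 0, 0], 0.015],
  ],
)

```text
time: 13.48
eef_pos: [0.5863, -0.1214, 0.2528]
tcp_rot: [0.953, 0.303, -0.002, -0.001]
contact_force: [-0.6, 0.4, -2.0]
opening: 0.249
finger_force: 60.9
```

Emit:
drive_tool(
  moves=[
    [[0, 0, 0.185], [0, 0, 0], 0.015],
    [[0, 0, 0.18], [0, 0, 0], 0.015],
    [[0, 0, 0], [0, 0, 0], 0.015],
    [[0, 0, 0], [0, 0, 0], 0.015],
    [[0, 0, 0], [0, 0, 0], 0.015],
  ],
)

```text
time: 14.1
eef_pos: [0.5872, -0.1217, 0.2549]
tcp_rot: [0.992, 0.129, -0.0, -0.0]
contact_force: [-0.3, -0.6, -1.2]
opening: 0.253
finger_force: 60.9
```

```bash
python3 - <<'E'
from h import *;from plant import ctrl;import pickle
s=ctrl.get_state();togo(s,[.5903,-.1213,.2203],-75.2);print(s["opening"],s["finger_force"],s["contact_force"])
d={n:ctrl.read_camera(n) for n in("scene","side")};pickle.dump(d,open("c2.pkl","wb"))
q=[]
for n in d:
    c=d[n];p=np.array([.586,-.121,.205]);X=np.array(c["R"])@p+c["t"];u,v=int(c["cx"]+c["fx"]*X[0]/X[2]),int(c["cy"]+c["fy"]*X[1]/X[2])
    print(n,u-40,v-60);q.append(cv2.resize(c["image"][v-60:v+60,u-40:u+40],(400,600),interpolation=cv2.INTER_CUBIC))
cv2.imwrite("pics/m3.png",np.hstack(q)[:,:,::-1])
E
```

```text
pos [ 0.5872 -0.1217  0.2549] thy -75.14 z axis [-7.e-04  3.e-04 -1.e+00] t 14.1 j [-0.37  0.12  1.76 -0.    1.26  0.94]
rotvec(tool) left [-0.0004  0.0006  0.001 ] shift now-axes [0.0031 0.0004 0.0346] shift after turn [0.0031 0.0004 0.0346]
0.2529442422858237 60.878859758377075 [-0.30263706 -0.6427039  -1.21892165]
scene 235 58
side 353 229
```

View pics/m3.png

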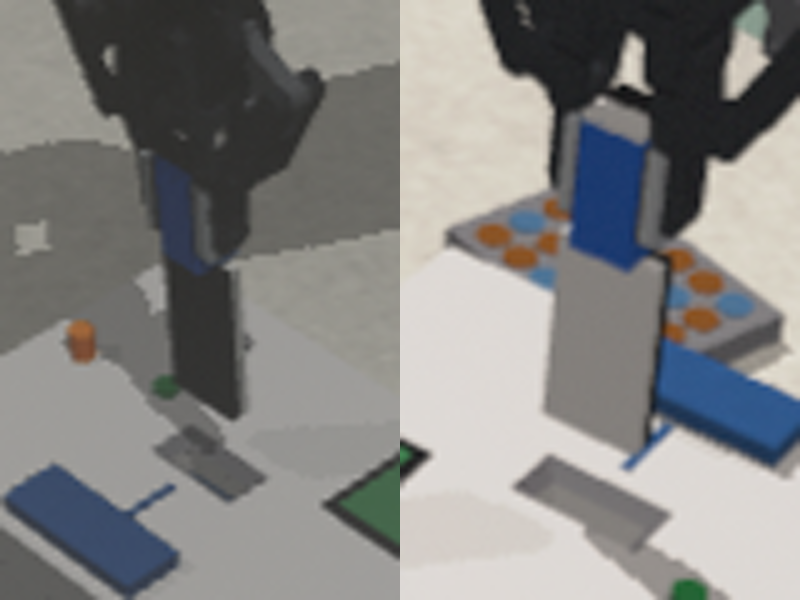

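The black face is now towards the sensor head. Bottom corners are at scene crop (174,376), (238,419), (245,412) and side crop (544,411), (645,453), (658,444).

```bash
python3 - <<'E'
from h import *;import pickle
d=pickle.load(open("c2.pkl","rb"));S,T=d["scene"],d["side"]
s=lambda x,y:((x+.5)/5-.5+235,(y+.5)/5-.5+58)
t=lambda x,y:((x-400+.5)/5-.5+353,(y+.5)/5-.5+229)
A=tri(S,s(174,376),T,t(658,444));B=tri(S,s(245,412),T,t(544,411));print(A.round(4),B.round(4),"tip",((A+B)/2).round(4),"diag",np.linalg.norm(A-B))
E
```

```text
[ 0.5944 -0.1417  0.1564] [ 0.578  -0.1063  0.1548] tip [ 0.5862 -0.124   0.1556] diag 0.03908392214210449
```

Emit:
drive_tool(
  moves=[
    [[0, 0, 0], [0.0027, 0, 0], 0.015],
    [[0, 0, 0], [0, 0, 0.012], 0.015],
    [[0, 0, 0], [0, 0, 0.012], 0.015],
    [[0, 0, 0], [0, 0, 0.008], 0.015],
    [[0, 0, 0], [0, 0, 0], 0.015],
  ],
)

```text
time: 14.82
eef_pos: [0.5893, -0.1209, 0.2217]
tcp_rot: [0.992, 0.129, -0.001, -0.001]
contact_force: [-0.3, 0.6, -1.3]
opening: 0.254
finger_force: 60.9
```

Emit:
drive_tool(
  moves=[
    [[0, 0, 0], [0, 0, 0], 0.015],
    [[0, 0, 0], [0, 0, 0.003], 0.015],
    [[0, 0, 0], [0, 0, 0.003], 0.015],
    [[0, 0, 0], [0, 0, 0.003], 0.015],
    [[0, 0, 0], [0, 0, 0], 0.015],
  ],
)

```text
time: 15.45
eef_pos: [0.5899, -0.121, 0.214]
tcp_rot: [0.992, 0.129, -0.0, -0.0]
contact_force: [1.1, 0.5, -0.7]
opening: 0.252
finger_force: 60.9
```

```bash
sed -i 's/\[.5875,-.121,.158\],104.8/[.5898,-.1208,.158],-75.2/' look.py; python3 look.py
```

```text
pos [ 0.5899 -0.121   0.214 ] thy -75.23 z axis [-2.e-04  3.e-04 -1.e+00] t 15.45 j [-0.37  0.16  1.79  0.    1.19  0.94]
rotvec(tool) left [-0.0003  0.0001 -0.0006] shift now-axes [-0.     -0.0003  0.056 ] shift after turn [-0.     -0.0003  0.056 ]
60.8566153049469 [ 1.12  0.47 -0.72] [-0.03 -0.05 -0.01]
scene pin 21 [250.7 125.8] rows [123 129]
side pin 75 [438.7 353.8] rows [348 359]
```

Emit:
drive_tool(
  moves=[
    [[0, 0, 0], [0, 0, 0.003], 0.015],
    [[0, 0, 0], [0, 0, 0.003], 0.015],
    [[0, 0, 0], [0, 0, 0.003], 0.015],
    [[0, 0, 0], [0, 0, 0], 0.015],
  ],
)

```text
time: 16.05
eef_pos: [0.5899, -0.121, 0.2049]
tcp_rot: [0.992, 0.128, -0.0, -0.0]
contact_force: [0.1, 0.4, -1.5]
opening: 0.253
finger_force: 60.8
```

```bash
python3 look.py
```

```text
pos [ 0.5899 -0.121   0.2049] thy -75.24 z axis [-1.e-04  3.e-04 -1.e+00] t 16.05 j [-0.37  0.17  1.8   0.    1.17  0.94]
rotvec(tool) left [-0.0003  0.0001 -0.0006] shift now-axes [-0.0001 -0.0003  0.0469] shift after turn [-0.0001 -0.0003  0.0469]
60.83087682723999 [ 0.12  0.4  -1.52] [ 0.06 -0.11 -0.03]
scene pin 19 [250.6 125.6] rows [123 129]
side pin 75 [438.7 353.8] rows [348 359]
```

In the slot with no load. Down to the stop.

Emit:
drive_tool(
  moves=[
    [[0, 0, 0], [0, 0, 0.008], 0.015],
    [[0, 0, 0], [0, 0, 0.01], 0.015],
    [[0, 0, 0], [0, 0, 0.01], 0.015],
    [[0, 0, 0], [0, 0, 0.006], 0.015],
    [[0, 0, 0], [0, 0, 0], 0.015],
  ],
)

```text
time: 16.77
eef_pos: [0.5899, -0.1211, 0.1709]
tcp_rot: [0.992, 0.129, -0.0, -0.0]
contact_force: [-0.6, 0.4, -0.8]
opening: 0.25
finger_force: 60.9
```

Emit:
drive_tool(
  moves=[
    [[0, 0, 0], [0, 0, 0.005], 0.015],
    [[0, 0, 0], [0, 0, 0.005], 0.015],
    [[0, 0, 0], [0, 0, 0.003], 0.015],
    [[0, 0, 0], [0, 0, 0.001], 0.015],
    [[0, 0, 0], [0, 0, 0], 0.015],
  ],
)

```text
time: 17.4
eef_pos: [0.5903, -0.1213, 0.1583]
tcp_rot: [0.992, 0.129, 0.0, 0.0]
contact_force: [-1.2, -0.0, 5.6]
opening: 0.251
finger_force: 62.0
```

```bash
python3 look.py
```

```text
pos [ 0.5903 -0.1213  0.1583] thy -75.23 z axis [ 8.e-04 -4.e-04 -1.e+00] t 17.4 j [-0.37  0.22  1.83 -0.    1.09  0.94]
rotvec(tool) left [ 0.0006 -0.0006 -0.0005] shift now-axes [-0.0004 -0.0006  0.0003] shift after turn [-0.0004 -0.0006  0.0003]
61.992799043655396 [-1.16 -0.04  5.61] [0.14 0.37 0.04]
scene pin 10 [251.3 127.8] rows [127 129]
side pin 36 [438.  356.5] rows [354 359]
```

Close to the stop. I add a little push for margin, let it settle, check, then hand in.

Emit:
drive_tool(
  moves=[
    [[0, 0, 0], [0, 0, 0.001], 0.015],
    [[0, 0, 0], [0, 0, 0.001], 0.015],
    [[0, 0, 0], [0, 0, 0], 0.015],
    [[0, 0, 0], [0, 0, 0], 0.015],
    [[0, 0, 0], [0, 0, 0], 0.015],
  ],
)

```text
time: 18.12
eef_pos: [0.5906, -0.1213, 0.1582]
tcp_rot: [0.992, 0.129, 0.0, 0.0]
contact_force: [-3.9, 2.6, 13.7]
opening: 0.252
finger_force: 62.9
```

```bash
python3 look.py
```

```text
pos [ 0.5906 -0.1213  0.1582] thy -75.22 z axis [ 9.e-04 -5.e-04 -1.e+00] t 18.125 j [-0.37  0.22  1.83 -0.    1.09  0.94]
rotvec(tool) left [ 0.0007 -0.0007 -0.0004] shift now-axes [-0.0006 -0.0007  0.0002] shift after turn [-0.0006 -0.0007  0.0002]
62.92680501937866 [-3.87  2.57 13.65] [0.47 0.94 0.02]
scene pin 9 [251.4 127.7] rows [127 129]
side pin 37 [437.9 356.6] rows [354 359]
```

The plate is firmly on its stop (13.7 N, pin sunk as before). Handing in.

```bash
python3 -c "
from plant import ctrl
print(ctrl.sign_off())"
```

```text
the job is handed in; nothing more can be done
None
```

I pushed the blue-handled standard to the stop white face first, drew it out, turned it half round and pushed it to the stop again black face first. I handed in at about 18 s with the gripper still holding it there; the sign-off returned no verdict.

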